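# Draw wooden beads from the quarter-turn chute

### The job

Stand the long white box on the table lengthwise in line with the bead chute, with the chute's lip over the end of the box nearest to it. Then swing the blue handle a quarter turn to its open stop so that all three beads roll down into the box, and swing the handle back fully to its closed stop. Leave the box standing there with the beads in it, and do not disturb the two wire coils or the jar.

Things in the scene. Friction and masses are not known exactly. Their poses are not given: they have to be found in the camera images.
- stand: Fixed plywood stand of the bead chute. Origin on the table under the middle of the base; x points level along the chute's uphill direction (beads run to -x), y left, z up. Base plate 12 mm thick: x -75 to 75, y -100 to 60 mm; at x below -75 mm the space under the chute is free. White open-topped chute in the plane y = 0: 39 mm wide inside, side walls 22 mm, slope 35 degrees.
- spout (a point): Chute's lip: middle of the floor's lower edge, 85 mm above the table (underside 80 mm), at x -150, y 0 of the stand. Axes as stand. Beads leave it along the slope at up to 1 m/s and first meet the floor of a box standing on the table 25 to 65 mm downhill of the lip.
- shelf (a point): Middle of the underside of a fixed board (100 x 90 x 10 mm, along stand x and y) 290 mm above the table, hanging over the closed handle; a yellow spool on it reaches 338 mm. Its 18 mm square post stands 23 mm uphill and 7 mm to -y of this point. So the closed handle must be reached from downhill, the tool leaning along the knob's axis. Axes as stand.
- gate_grip (a point): Grip point on the axis of the round knob (18 mm diameter, 47 mm long) at the end of the blue handle: 20 mm below the knob's top, 24 mm above the handle's flat bar (13 mm wide, 7 mm thick). z is the knob's axis, parallel to the hinge, square to the chute floor: leaning 35 degrees downhill from vertical at every handle angle. y points from knob to hinge.
- pivot (a point): Point on the handle's hinge axis in the plane in which gate_grip circles at 70 mm radius. Axes as stand; in them the hinge axis is (-0.574, 0, 0.819). Closed: the knob lies to the -y side of the pivot (handle across the chute). Open: it lies straight down the slope, (-0.819, 0, -0.574) (handle along the chute).
- gate (a joint): Handle angle in rad: 0 is the closed stop, 1.571 the open stop; clockwise seen from above opens. Friction about 0.08 N m (1.2 N at the knob); it stays where it is left. It starts at 0 to 0.1. A steel blade on the hinge holds the beads until it is well open.
- box: Loose open white box, 160 mm long (its x), 66 mm wide (its y), 50 mm high, walls and floor 3 mm, about 0.1 to 0.2 kg. Origin at the centre of its underside; both ends alike. It can be gripped across its width; near the end away from the chute the gripper's body stays clear of the chute.
- bead0_center (a point): Centre of the dark brown wooden bead, 30 mm diameter, 12 g: lowest in the chute, against the blade.
- bead1_center (a point): Centre of the red bead, same size, next above.
- bead2_center (a point): Centre of the orange bead, same size, uppermost.
- coil: Bystander: blue wire coil lying flat, 100 mm outside diameter, 28 mm high, origin under its centre.
- coil2: Bystander: green wire coil lying flat, 84 mm outside diameter, 26 mm high, origin under its centre.
- jar: Bystander: jar with yellow cap, 64 mm diameter, 75 mm high, origin under its centre.
Things that resemble listed ones, but are neither listed nor needed, are in the scene too. Leave any black, brown or yellow look-alike of the box alone.

How it is judged:
By the outcome, as a careful person would: the job done as asked, in the order asked, and still so for the second after the job is handed in, with the robot touching nothing.
It also fails if it takes over 64 s, if anything falls off the work surface, if the arm or the gripper's body presses on something with over 40 N, if the wrist force passes 120 N, or if a joint passes its speed limit or range.

### The arm

A 6-joint arm with a two-finger parallel gripper is mounted at the origin on the work surface. World frame = base frame: x ahead of the robot, y to its left, z up, the work surface at z = 0. Lengths are in m, angles in rad, forces in N, time in s.
With the tool pointing down it reaches from about 0.4 to 0.825 m from the base axis. Payload 7 kg.
Tool frame: the origin (TCP) lies at the very end of the fingers, on their centre line; the grasp point (between the pads) lies 19 mm behind it; z points along the fingers, x is the direction in which the jaws open and shut, and the axes are right-handed (so a half turn about z gives the same grasp; the last joint's range is limited). The gripper opens to 88 mm and grips with 3 to 60 N. Pads are 19 mm wide; open, the fingers measure 130 mm over their backs; the gripper's body (78 mm by 193 mm) begins 47 mm behind the grasp point.
Start: joints at [-1.028, 0.359, 0.012, 0, -1.224, -0.288], TCP at [0.17, -0.653, 0.227] pointing down, gripper open.
Joint ranges: [-3.07, 3.07], [-1.43, 2.12], [-1.02, 1.25], [-3.03, 1.67], [-3.05, -0], [-3.03, 3.03]. Speed limits (rad/s): [2.39, 2.39, 3.01, 3.14, 3.14, 3.14].

### API

Orientations are given as [roll, pitch, yaw] about the fixed x, y, z axes, in that order (R = Rz(yaw) Ry(pitch) Rx(roll)).
In Python, from station import telemetry, grab_frame, arm, regions_of, pinpoint gives the robot as it stands. The module is installed in compiled form; this text tells all that it offers.
- The arm moves only by the shell command python3 -m inch 'ROWS' [FORCE]. ROWS is text: rows parted by semicolons, each of 7 numbers parted by spaces: the opening, from 0 (shut) to 1 (fully open), then the shift along the world's x, y, z in cm, then the turn, a rotation vector about the world's x, y, z in degrees. A call has 1 to 12 rows; each row is the pose to reach, as a shift and turn from the pose measured when the call began; what a row does not reach only later rows make up. A row lasts 1/8 s, in which the tool goes at most 62.5 mm and 10.7 degrees, less where a joint would pass 70% of its speed; a pose out of reach is approached as far as the arm can. A call with a gripper value outside its range is refused whole. The fingers move at their own pace and stop on an object; FORCE is the grip in N (left out, the last holds). Time passes only in rows, so rows that repeat a pose let the fingers close. It gives the time, the measured TCP pose, the force and the opening at its end, in the units of the state.
- telemetry.get_state(): the state, without advancing time (a new reading comes with each control period).
- grab_frame(name): name is "scene" or "top" or "wrist"; returns a dict with "pixels" (480x640x3 uint8, red, green, blue), "fx", "fy", "cx", "cy" (pixels), "R" (3x3) and "t" (3): a world point X has camera coordinates R X + t. Camera axes: x right, y down, z forward; pixel columns grow to the right and rows downward; lengths in m; the calibration is good to about 2 mm. A picture is of the moment at which its call begins. There is no depth.
- arm.job_done(): hands the job in, once; it reports no verdict.
Trained networks look in the newest picture that a camera, given by its name, has taken for a name from the list of things; names that differ only in an ending like _2 or _b are one class to them, and where a whole thing is asked for, a point or a joint stands for the part that bears it (a point fixed in the world has none). Each returns a list of dicts, best first, with "p" (0 to 1); they miss things now and then, are a little off and sometimes report something else, mostly with a low value. They report only what shows in the picture. A call takes as long as a camera call. They do not tell look-alikes from the thing itself.
- regions_of(camera, name): "pixels" (480x640 bool, what is visible of it) and "bbox" ([left, top, right, bottom] in pixels, round what is visible of it).
- pinpoint(camera, name): "location" ([column, row] in pixels: a listed point, or the origin of a listed thing).
The state is a dict: "t": time; "q": joint angles; "qd": joint speeds; "joint_efforts": joint torques, N m; "eef_pos": TCP position; "ee_rot": TCP orientation; "force": force on the tool from outside, world axes, zero at the start; "moment": the same for the moment, N m; "width": finger opening in m.
Only numpy, scipy, OpenCV 4.12 (cv2) and the standard library are available. Lean on these libraries where they do the work, as an engineer would, in place of code of your own. Each camera call takes 0.05 s, during which the arm holds its last target. There are 200 camera calls.

## Working session

There is one attempt and no reset: what is moved stays moved. The work goes in short steps, Python scripts to look and compute and a shell command to move; the robot and the scene stay as the last step left them, time stands still between calls to the robot, and variables do not carry over. Pictures are saved under pics/ and viewed, about 8 in all and at most 12, crops included, and the job is handed in when it is done.

```bash
mkdir -p pics; cat > h.py <<'E'
import numpy as np, cv2
from station import telemetry, grab_frame, arm, regions_of, pinpoint
from scipy.spatial.transform import Rotation as Rt
def ray(f,uv):
    d=np.array([(uv[0]-f['cx'])/f['fx'],(uv[1]-f['cy'])/f['fy'],1.]); R=np.array(f['R']);return -R.T@np.array(f['t']),R.T@d/np.linalg.norm(d)
def tri(fs,uvs):
    A=np.zeros((3,3));b=np.zeros(3);L=[]
    for f,u in zip(fs,uvs):
        c,d=ray(f,u);P=np.eye(3)-np.outer(d,d);A+=P;b+=P@c;L.append((P,c))
    X=np.linalg.solve(A,b);return X,[1000*np.linalg.norm(P@(X-c)) for P,c in L]
def atz(f,uv,z):
    c,d=ray(f,uv);return c+d*(z-c[2])/d[2]
def proj(f,X):
    p=np.array(f['R'])@np.array(X)+np.array(f['t']);return np.array([f['fx']*p[0]/p[2]+f['cx'],f['fy']*p[1]/p[2]+f['cy']])
def save(f,n): cv2.imwrite('pics/'+n,np.ascontiguousarray(f['pixels'][:,:,::-1]))
E
python3 - <<'E'
from h import *
np.set_printoptions(precision=4,suppress=True)
F={c:grab_frame(c) for c in('scene','top')}
for c in F: save(F[c],c+'0.png'); print(c,-np.array(F[c]['R']).T@np.array(F[c]['t']))
for n in ['spout','shelf','gate_grip','pivot','stand','box','bead0_center','bead1_center','bead2_center','coil','coil2','jar']:
    r={c:[(np.round(d['location']).tolist(),round(d['p'],2)) for d in pinpoint(c,n)[:3]] for c in F}
    print(n,r)
    if r['scene'] and r['top']:
        print('   ',*tri([F['scene'],F['top']],[r['scene'][0][0],r['top'][0][0]]))
s=telemetry.get_state();print(s['eef_pos'],s['ee_rot'],s['t'])
E
```

```text
scene [ 1.0401 -0.6455  1.1517]
top [ 0.4296 -0.0369  1.5472]
spout {'scene': [([354.0, 244.0], 0.9), ([276.0, 294.0], 0.26)], 'top': [([281.0, 223.0], 0.78)]}
    [0.564  0.0749 0.0725] [np.float64(0.8594049285269478), np.float64(0.859404928526858)]
shelf {'scene': [([396.0, 209.0], 0.85)], 'top': [([267.0, 163.0], 0.77)]}
    [0.6702 0.0873 0.2883] [np.float64(4.7518815548990405), np.float64(4.751881554898818)]
gate_grip {'scene': [([367.0, 230.0], 0.8), ([355.0, 242.0], 0.65)], 'top': [([287.0, 200.0], 0.84)]}
    [0.6091 0.0548 0.1879] [np.float64(2.1689230769948966), np.float64(2.1689230769950765)]
pivot {'scene': [([356.0, 212.0], 0.57)], 'top': [([265.0, 222.0], 0.73), ([240.0, 193.0], 0.48), ([265.0, 164.0], 0.29)]}
    [0.551 0.099 0.18 ] [np.float64(7.937621731274079), np.float64(7.937621731274312)]
stand {'scene': [([399.0, 253.0], 0.86)], 'top': [([239.0, 192.0], 0.79), ([374.0, 256.0], 0.37)]}
    [ 0.6524  0.1925 -0.0073] [np.float64(1.4719778564648591), np.float64(1.4719778564650297)]
box {'scene': [([274.0, 295.0], 0.93), ([200.0, 269.0], 0.9), ([308.0, 212.0], 0.62)]
[... 532 characters left out ...]
98.62730393947822), np.float64(198.62730393947808)]
coil {'scene': [([366.0, 351.0], 0.95), ([368.0, 182.0], 0.94)], 'top': [([166.0, 292.0], 0.68), ([362.0, 145.0], 0.58)]}
    [ 0.2863  0.943  -2.2916] [np.float64(66.09308526385558), np.float64(66.09308526385531)]
coil2 {'scene': [([366.0, 351.0], 0.95), ([368.0, 182.0], 0.94)], 'top': [([166.0, 292.0], 0.68), ([362.0, 145.0], 0.58)]}
    [ 0.2863  0.943  -2.2916] [np.float64(66.09308526385558), np.float64(66.09308526385531)]
jar {'scene': [([308.0, 394.0], 0.69)], 'top': [([433.0, 163.0], 0.9)]}
    [ 0.7351 -0.3164 -0.004 ] [np.float64(2.928126111163691), np.float64(2.928126111163607)]
[ 0.1701 -0.6532  0.2266] [3.1416 0.     1.8255] 1.3
```

View pics/top0.png

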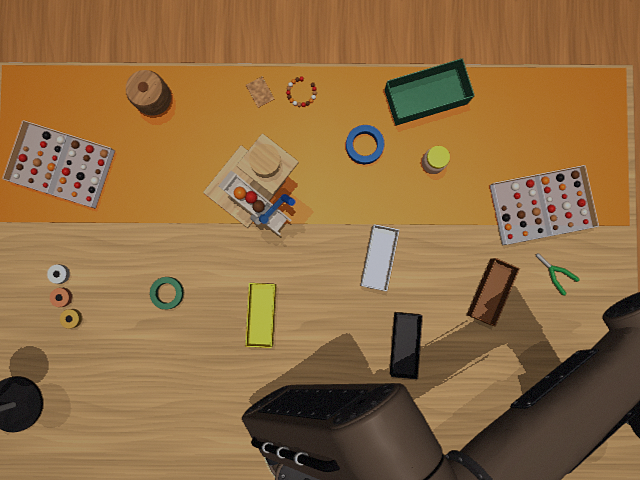

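View pics/scene0.png

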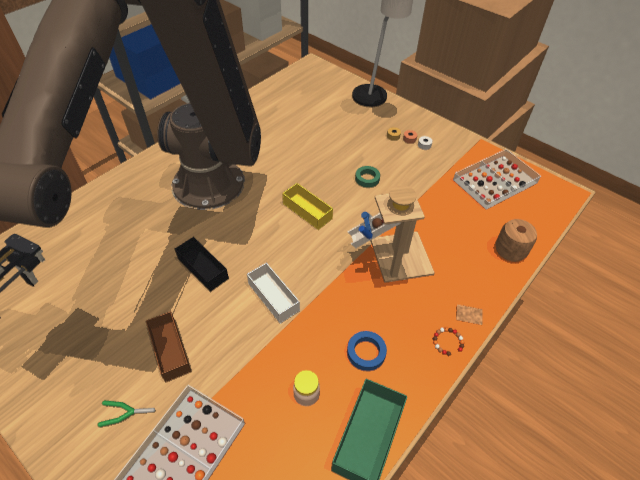

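Top view: the white box is at (380,258), the chute is near (255,205) with its lip at (283,228), and the knob is at (290,200). In the scene view the white box is at (273,293). The yellow, black and brown boxes are look-alikes.

```bash
python3 - <<'E'
from h import *
np.set_printoptions(precision=4,suppress=True)
F={c:grab_frame(c) for c in('scene','top')}
W={}
for c,g in(('scene',(273,293)),('top',(380,258))):
    r=[d for d in regions_of(c,'box') if d['pixels'][g[1]-8:g[1]+9,g[0]-8:g[0]+9].any()]
    print(c,[d['bbox'] for d in r],F[c]['pixels'][g[1],g[0]])
    m=r[0]['pixels'].astype(np.uint8)
    p=[d['location'] for d in pinpoint(c,'box')]; p=min(p,key=lambda a:np.hypot(a[0]-g[0],a[1]-g[1])); W[c]=p
    k=cv2.findContours(m,0,2)[0];k=max(k,key=cv2.contourArea)
    q=cv2.boxPoints(cv2.minAreaRect(k)); print(q.tolist())
    if c=='top':
        P=np.array([atz(F[c],x,.05)[:2] for x in q]);print(P,P.mean(0));e=np.diff(np.vstack([P,P[:1]]),axis=0);print(np.linalg.norm(e,axis=1),np.degrees(np.arctan2(e[:,1],e[:,0])))
print('box',tri([F['scene'],F['top']],[W['scene'],W['top']]))
for n in('coil','jar'):
    for d in pinpoint('top',n): print(n,atz(F['top'],d['location'],0),d['p'])
# stand fit
obs=[]
for c in F:
    for n in('spout','stand','gate_grip','pivot'):
        r=pinpoint(c,n)
        if r: obs.append((c,n,r[0]['location']))
from scipy.optimize import least_squares
def pts(v):
    x,y,a,px,pz,g=v;Rz=Rt.from_euler('z',a).as_matrix();O=np.array([x,y,0]);pv=np.array([px,0,pz])
    s=np.array([.819,0,.574]);k=pv+.07*(np.cos(g)*np.array([0,-1,0])-np.sin(g)*s)
    return {n:O+Rz@np.array(q) for n,q in dict(stand=[0,0,0],spout=[-.15,0,.085],pivot=pv,gate_grip=k).items()}
def res(v):
    P=pts(v);return np.concatenate([proj(F[c],P[n])-u for c,n,u in obs]+[[v[5]*20]])
s=least_squares(res,[.652,.192,.93,-.12,.18,.05],loss='soft_l1',f_scale=1.5)
print(s.x,np.degrees(s.x[2]));print(pts(s.x));print([(o[:2],r) for o,r in zip(obs,res(s.x)[:-1].reshape(-1,2).round(1).tolist())])
E
```

```text
scene [[245.4, 263.0, 297.7, 324.1]] [228 229 215]
[[241.9180145263672, 277.9016418457031], [263.65576171875, 259.7868957519531], [303.0, 307.0000305175781], [281.26226806640625, 325.1147766113281]]
top [[358.6, 223.4, 398.9, 291.0]] [179 182 191]
[[359.1024169921875, 285.52191162109375], [372.5804443359375, 222.62435913085938], [401.26336669921875, 228.77069091796875], [387.78533935546875, 291.6682434082031]]
[[ 0.4097 -0.1214]
 [ 0.5691 -0.1551]
 [ 0.5539 -0.2277]
 [ 0.3948 -0.1937]] [ 0.4819 -0.1745]
[0.1628 0.0742 0.1627 0.0738] [ -11.9283 -101.8059  167.9221   78.3014]
box (array([ 0.4861, -0.1743,  0.0202]), [np.float64(7.618624363878714), np.float64(7.61862436387868)])
coil [0.3933 0.3785 0.    ] 0.9
coil [ 0.7771 -0.1397  0.    ] 0.86
jar [ 0.7341 -0.3193  0.    ] 0.55
[ 0.6497  0.1929  0.8733 -0.1344  0.1925 -0.0668] 50.03777546774384
{'stand': array([0.6497, 0.1929, 0.    ]), 'spout': array([0.5534, 0.0779, 0.085 ]), 'pivot': array([0.5634, 0.0898, 0.1925]), 'gate_grip': array([0.6194, 0.0479, 0.1952])}
[(('scene', 'spout'), [-0.9, -2.3]), (('scene', 'stand'), [-0.3, 0.1]), (('scene', 'gate_grip'), [-0.8, 0.3]), (('top', 'spout'), [-2.0, 2.8]), (('top', 'stand'), [-1.5, 0.0]), (('top', 'gate_grip'), [1.8, -5.2]), (('top', 'pivot'), [0.4, -3.3])]
```

```bash
python3 -m inch '1 4 6 2.5 0 0 -4; 1 8 12 2.5 0 0 -8; 1 12 18 2.5 0 0 -12; 1 16 24 2.5 0 0 -16; 1 19 30 2.5 0 0 -20; 1 22 36 2.5 0 0 -24; 1 24 42 2.5 0 0 -26.6; 1 26 48.3 2.5 0 0 -26.6; 1 26 48.3 2.5 0 0 -26.6; 1 26 48.3 2.5 0 0 -26.6'
python3 - <<'E'
from h import *
np.set_printoptions(precision=4,suppress=True)
f=grab_frame('wrist');save(f,'w1.png')
for d in regions_of('wrist','box'): print(d['bbox'],d['p'])
for d in pinpoint('wrist','box'): print(d,atz(f,d['location'],0))
s=telemetry.get_state();print(s['q'],s['ee_rot'],s['t'])
E
```

```text
t: 3.35
eef_pos: [0.4313, -0.1672, 0.252]
ee_rot: [3.14, -0.001, 1.367]
force: [-0.3, 0.0, -0.9]
width: 0.088
[14.3, 158.6, 106.0, 267.7] 0.84
[532.8, 0.0, 635.0, 145.7] 0.65
[156.2, 0.5, 260.5, 145.3] 0.59
{'location': [77.9, 225.3], 'p': 0.97} [ 0.3939 -0.4637  0.    ]
{'location': [560.9, 66.1], 'p': 0.79} [0.3329 0.1262 0.    ]
{'location': [219.3, 70.9], 'p': 0.76} [ 0.261  -0.2435  0.    ]
[ 0.0506 -0.0171 -0.394   0.0001 -1.1938 -1.8303] [3.1415 0.0001 1.3619] 3.5
```

View pics/w1.png

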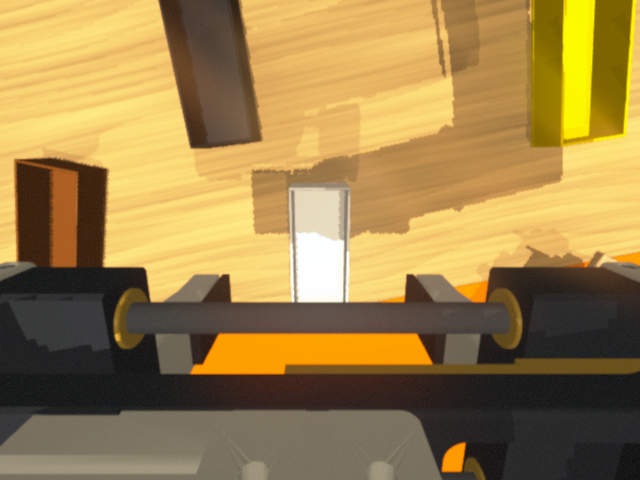

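The wrist view shows the near end of the white box, with rim corners at (289,186) and (350,186) and the sides running almost straight down the picture, so the jaws are square to it.

```bash
python3 - <<'E'
from h import *
np.set_printoptions(precision=4,suppress=True)
f=grab_frame('wrist')
a,b,c,d=[atz(f,u,.05) for u in((289,186),(350,186),(291,300),(348,300))]
print(a,b,np.linalg.norm(a-b)); e=(b-a)[:2];print(np.degrees(np.arctan2(*e[::-1])))
for p,q in((a,c),(b,d)): v=q-p;print(np.degrees(np.arctan2(v[1],v[0])))
E
```

```text
[ 0.3938 -0.1943  0.05  ] [ 0.4072 -0.1313  0.05  ] 0.06435520856536672
78.00218045273726
-12.241000565679068
-11.583004958141343
```

```bash
python3 -m inch '1 -.1 -.2 -5 0 0 0; 1 -.1 -.2 -10 0 0 0; 1 -.1 -.2 -15 0 0 0; 1 -.1 -.2 -20 0 0 0; 1 -.1 -.2 -22.5 0 0 0; 1 -.1 -.2 -24 0 0 0; 1 -.1 -.2 -24 0 0 0; .5 -.1 -.2 -24 0 0 0; .5 -.1 -.2 -24 0 0 0; .5 -.1 -.2 -24 0 0 0; .5 -.1 -.2 -24 0 0 0; .5 -.1 -.2 -24 0 0 0' 20; python3 -c "
from h import *
s=telemetry.get_state();print(s['width'],s['eef_pos'],s['ee_rot'])"
```

```text
t: 5.05
eef_pos: [0.4293, -0.1728, 0.0123]
ee_rot: [3.14, 0.0, 1.361]
force: [-2.2, -0.4, 7.0]
width: 0.0666
0.0666295842408423 [ 0.42931472 -0.17280408  0.01229061] [3.14045063e+00 1.93508210e-05 1.36102821e+00]
```

```bash
python3 -m inch '.5 0 0 2 0 0 0; .5 0 0 5 0 0 0; .5 0 0 8 0 0 0; .5 0 0 8 0 0 0' 
python3 - <<'E'
from h import *
a=cv2.imread('pics/top0.png')[130:250,200:310];b=cv2.imread('pics/scene0.png')[175:295,340:440]
b=cv2.copyMakeBorder(b,0,0,0,0,0)
o=np.hstack([cv2.resize(a,None,fx=3.8,fy=3.8,interpolation=2),cv2.resize(b,None,fx=3.8,fy=3.8,interpolation=2)])
print(o.shape);cv2.imwrite('pics/crop.png',o)
s=telemetry.get_state();print(s['width'],s['eef_pos'],s['force'])
E
```

```text
t: 5.55
eef_pos: [0.4307, -0.1727, 0.0943]
ee_rot: [3.136, -0.001, 1.361]
force: [0.5, -0.5, -2.2]
width: 0.0664
(456, 798, 3)
0.06641392897405597 [ 0.43073319 -0.17273972  0.09432413] [ 0.54065459 -0.47086893 -2.1610238 ]
```

View pics/crop.png

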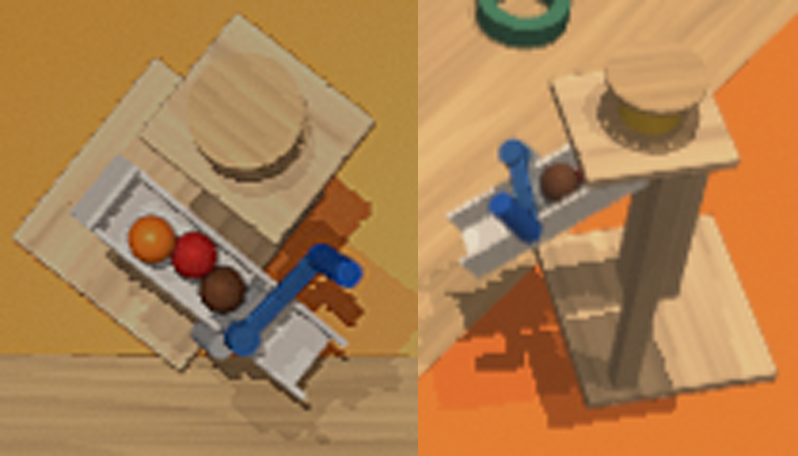

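The crop shows the base plate corners clearly (in the top view at (204,193), (248,227) and (242,146)), the lip between wall ends (281,237) and (291,221), the hub and the knob. I'll fit the stand to these.

```bash
python3 - <<'E'
from h import *
from scipy.optimize import least_squares
np.set_printoptions(precision=4,suppress=True)
F={c:grab_frame(c) for c in('scene','top')}
T=lambda u,v:(200+u/3.8,130+v/3.8); S=lambda u,v:(340+(u-418)/3.8,175+v/3.8)
obs=[('top','A',T(15,238)),('top','B',T(181,370)),('top','C',T(158,60)),('scene','C',S(775,374)),('scene','D',S(590,402)),('scene','A',S(712,218)),('scene','B',S(537,250)),
('top','K',T(350,271)),('scene','K',S(500,203)),('top','H',T(242,337)),('scene','H',S(513,150)),('top','L',T(327.5,376)),
('top','s1',T(240,14)),('top','s2',T(375,122)),('top','s3',T(140,125)),('scene','s2',S(592,181)),('scene','s4',S(552,78)),('scene','s1',S(738,162))]
ax=np.array([-.574,0,.819]);sl=np.array([.819,0,.574])
def pts(v):
    x,y,a,px,pz,g,h,sx,sy=v;M=Rt.from_euler('z',a).as_matrix();O=np.array([x,y,0]);pv=np.array([px,0*0+v[9],pz])
    k=pv+.07*(np.cos(g)*np.array([0,-1,0])-np.sin(g)*sl)
    return pv,k,M,O
def pts(v):
    x,y,a,px,pz,g,h,sx,sy,py=v;M=Rt.from_euler('z',a).as_matrix();O=np.array([x,y,0]);pv=np.array([px,py,pz])
    k=pv+.07*(np.cos(g)*np.array([0,-1,0])-np.sin(g)*sl);s=np.array([sx,sy,.3])
    d=dict(A=[.075,.06,.012],B=[-.075,.06,.012],C=[.075,-.1,.012],D=[-.075,-.1,.012],pivot=pv,grip=k,K=k+.02*ax,H=pv+h*ax,spout=[-.15,0,.085],L=np.array([-.15,0,.085])+.022*ax,
     s1=s+[.05,-.045,0],s2=s+[-.05,-.045,0],s3=s+[.05,.045,0],s4=s+[-.05,.045,0],shelf=s-[0,0,.01])
    return {n:O+M@np.array(q) for n,q in d.items()}
def res(v):
    P=pts(v);return np.concatenate([proj(F[c],P[n])-u for c,n,u in obs]+[[(v[5]-.05)*10]])
s=least_squares(res,[.652,.192,.93,-.08,.18,.05,0,0,-.07,0],loss='soft_l1',f_scale=1.5)
print(s.x,np.degrees(s.x[2]));P=pts(s.x)
for n in('pivot','grip','spout','shelf'):print(n,P[n])
print([(o[0][0]+o[1],r) for o,r in zip(obs,res(s.x)[:-1].reshape(-1,2).round(1).tolist())])
u=np.array([np.cos(s.x[2]),np.sin(s.x[2])]);c=P['spout'][:2]-.06*u;print('box c',c,'grip(-.05)',c-.05*u)
E
```

```text
[ 0.6513  0.1878  0.8988 -0.1279  0.1891  0.0959 -0.0208 -0.0655 -0.079
  0.0169] 51.49807406756059
pivot [0.5585 0.0983 0.1891]
grip [0.6096 0.0506 0.1853]
spout [0.5579 0.0704 0.085 ]
shelf [0.6724 0.0874 0.29  ]
[('tA', [-0.6, -1.0]), ('tB', [0.1, 0.2]), ('tC', [0.5, -1.3]), ('sC', [0.1, 0.0]), ('sD', [-1.5, -0.0]), ('sA', [-0.2, -1.0]), ('sB', [-1.3, -3.1]), ('tK', [-0.4, 0.1]), ('sK', [-0.1, -0.2]), ('tH', [0.3, -0.2]), ('sH', [-0.0, 0.2]), ('tL', [-0.1, -1.1]), ('ts1', [-0.1, -1.9]), ('ts2', [0.8, -1.2]), ('ts3', [-0.6, 1.5]), ('ss2', [-1.5, -0.2]), ('ss4', [-0.6, -0.4]), ('ss1', [0.9, -0.5])]
box c [0.5206 0.0235] grip(-.05) [ 0.4895 -0.0156]
```

```bash
python3 -m inch '.5 -.1 1.5 0 0 0 10; .5 -.2 3 0 0 0 20; .5 -.3 4.5 0 0 0 30; .5 -.4 6 0 0 0 40; .5 -.4 7.9 0 0 0 50; .5 -.4 7.9 -2 0 0 60; .5 -.4 7.9 -5 0 0 63.5; .5 -.4 7.9 -7 0 0 63.5; .5 -.4 7.9 -7 0 0 63.5'
python3 - <<'E'
from h import *
np.set_printoptions(precision=4,suppress=True)
s=telemetry.get_state();print(s['eef_pos'],np.degrees(s['ee_rot']),s['width'],s['force'],s['q'])
E
```

```text
t: 6.78
eef_pos: [0.4227, -0.094, 0.02]
ee_rot: [-3.138, -0.004, 2.469]
force: [-0.8, 0.2, -1.9]
width: 0.0668
[ 0.4227 -0.094   0.02  ] [-179.8209   -0.2332  141.4497] 0.0668238188631333 [-0.7724  0.1563 -1.8876] [ 0.2387  0.2266 -0.7602 -0.0023 -0.589  -0.9096]
```

```bash
python3 -m inch '.5 2.2 2.6 0 0 0 0; .5 4.4 5.2 0 0 0 0; .5 6.7 7.8 0 0 0 0; .5 6.7 7.8 0 0 0 0; .5 6.7 7.8 -.5 0 0 0; .5 6.7 7.8 -.75 0 0 0; .5 6.7 7.8 -.75 0 0 0; 1 6.7 7.8 -.75 0 0 0; 1 6.7 7.8 -.75 0 0 0; 1 6.7 7.8 -.75 0 0 0'
python3 - <<'E'
from h import *
s=telemetry.get_state();print(s['eef_pos'],s['width'],s['force'])
E
```

```text
t: 8.02
eef_pos: [0.4898, -0.0161, 0.0126]
ee_rot: [-3.139, -0.004, 2.469]
force: [0.7, -0.7, -0.2]
width: 0.0866
[ 0.48984749 -0.01606885  0.01257192] 0.0865611063155087 [ 0.65191852 -0.69255846 -0.21063347]
```

```bash
python3 -m inch '1 0 0 3 0 0 0; 1 0 0 9 0 0 0; 1 0 0 15 0 0 0; 1 1 0 20 7 -5.5 0; .8 2.5 -.5 25 14 -11 0; .6 4 -1 29 21 -16.5 0; .45 5.5 -1.5 32 27.4 -21.8 0; .45 5.5 -1.5 32 27.4 -21.8 0; .45 5.5 -1.5 32 27.4 -21.8 0; .45 5.5 -1.5 32 27.4 -21.8 0'
python3 - <<'E'
from h import *
np.set_printoptions(precision=4,suppress=True)
s=telemetry.get_state();print(s['eef_pos'],np.degrees(s['ee_rot']),s['width'],s['q'],Rt.from_euler('xyz',s['ee_rot']).as_matrix())
w=grab_frame('wrist');t=grab_frame('top')
for c in('wrist','top'): print(c,[(d['location'],d['p']) for d in pinpoint(c,'gate_grip')],[(d['location'],d['p']) for d in pinpoint(c,'box')])
print('expect',proj(w,[.6096,.0506,.1853]),proj(t,[.6096,.0506,.1853]))
cv2.imwrite('pics/w2.png',np.hstack([cv2.resize(w['pixels'],(400,300)),cv2.resize(t['pixels'][130:310,220:460],(400,300))])[:,:,::-1])
E
```

```text
t: 9.28
eef_pos: [0.5442, -0.0299, 0.3311]
ee_rot: [2.536, -0.006, 2.473]
force: [-0.7, -0.5, -0.9]
width: 0.0399
[ 0.5442 -0.0299  0.3311] [145.2964  -0.3211 141.6929] 0.03988431109564576 [-0.087  -0.0321 -0.1584 -0.552  -1.1483 -0.4284] [[-0.7847  0.5121  0.3493]
 [ 0.6199  0.6431  0.4496]
 [ 0.0056  0.5693 -0.8221]]
wrist [([314.5, 221.8], 0.81)] [([548.1, 31.1], 0.71), ([360.1, 65.0], 0.58)]
top [([288.7, 200.8], 0.9)] [([488.9, 290.0], 0.78), ([261.2, 315.2], 0.61), ([404.2, 341.9], 0.58)]
expect [316.3749 221.9651] [288.2796 199.2305]
```

View pics/w2.png

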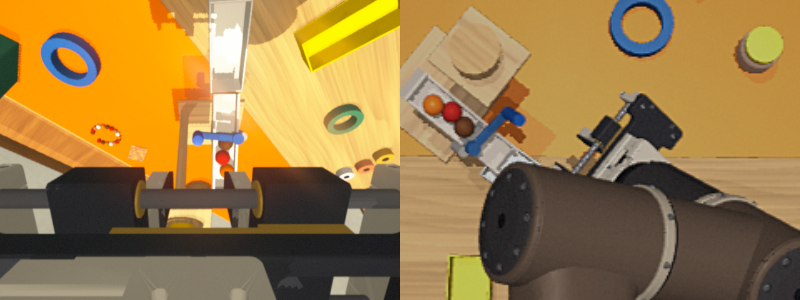

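The wrist view shows the box in line with the chute and its end under the lip. The knob sits at (315,222), where I expected it at (316,222).

```bash
python3 -m inch '.45 1.8 2.2 -4 0 0 0; .45 3.6 4.5 -8 0 0 0; .45 5 6.2 -11.2 0 0 0; .45 6 7.4 -13.4 0 0 0; .45 6.7 8.3 -14.9 0 0 0; .45 7.2 8.9 -16 0 0 0; .45 7.2 8.9 -16 0 0 0; .45 7.2 8.9 -16 0 0 0'
python3 - <<'E'
from h import *
np.set_printoptions(precision=4,suppress=True)
s=telemetry.get_state();print(s['eef_pos'],np.degrees(s['ee_rot']),s['width'],s['force'],s['q'])
w=grab_frame('wrist');t=grab_frame('scene')
for c in('wrist','scene'): print(c,[(d['location'],d['p']) for d in pinpoint(c,'gate_grip')])
T=np.array(s['eef_pos'])-.019*Rt.from_euler('xyz',s['ee_rot']).as_matrix()[:,2]
print('grasp at',T,proj(w,T),proj(t,T))
u,v=map(int,proj(t,T))
cv2.imwrite('pics/w3.png',np.hstack([cv2.resize(w['pixels'],(400,300)),cv2.resize(t['pixels'][v-60:v+60,u-80:u+80],(400,300))])[:,:,::-1])
E
```

```text
t: 10.58
eef_pos: [0.6171, 0.0583, 0.1731]
ee_rot: [2.533, -0.003, 2.472]
force: [0.7, 0.3, 0.7]
width: 0.0393
[0.6171 0.0583 0.1731] [145.1448  -0.1766 141.6482] 0.03925568931340779 [0.7423 0.2867 0.6532] [ 0.0888  0.1783 -0.28   -0.6373 -0.7758 -0.3715]
wrist [([322.8, 300.1], 0.67)]
scene [([396.5, 208.1], 0.71), ([367.7, 231.2], 0.4)]
grasp at [0.6104 0.0498 0.1887] [319.8026 309.3651] [365.4047 231.213 ]
```

View pics/w3.png

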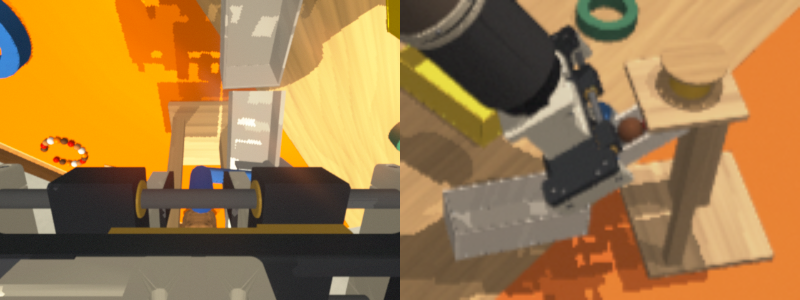

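```bash
python3 -m inch '.45 -.1 -.1 -.2 0 0 0; .1 -.1 -.1 -.2 0 0 0; .1 -.1 -.1 -.2 0 0 0; .1 -.1 -.1 -.2 0 0 0; .1 -.1 -.1 -.2 0 0 0' 25
python3 - <<'E'
from h import *
np.set_printoptions(precision=4,suppress=True)
s=telemetry.get_state();print(s['eef_pos'],np.degrees(s['ee_rot']),s['width'],s['force'])
a=np.radians(51.5);u=np.array([np.cos(a),np.sin(a),0]);y=np.array([-u[1],u[0],0]);sl=.819*u+[0,0,.574]
for g0 in(.0,.06,.1):
  print(g0)
  k=lambda g:.07*(-np.cos(g)*y-np.sin(g)*sl)
  print(np.array([100*(k(g)-k(g0)) for g in np.radians([0,15,30,45,60,75,90,95])]).round(2).tolist())
E
```

```text
t: 11.4
eef_pos: [0.6146, 0.0581, 0.1709]
ee_rot: [2.534, -0.006, 2.473]
force: [-5.5, 1.6, 2.1]
width: 0.0174
[0.6146 0.0581 0.1709] [145.1599  -0.3197 141.7059] 0.01739419846966887 [-5.4705  1.5759  2.1206]
0.0
[[0.0, 0.0, 0.0], [-1.11, -1.01, -1.04], [-2.52, -1.66, -2.01], [-4.13, -1.9, -2.84], [-5.83, -1.71, -3.48], [-7.51, -1.1, -3.88], [-9.05, -0.13, -4.02], [-9.51, 0.27, -4.0]]
0.06
[[0.22, 0.26, 0.24], [-0.89, -0.75, -0.8], [-2.29, -1.4, -1.77], [-3.9, -1.64, -2.6], [-5.61, -1.45, -3.24], [-7.28, -0.84, -3.64], [-8.82, 0.13, -3.78], [-9.29, 0.53, -3.76]]
0.1
[[0.38, 0.43, 0.4], [-0.73, -0.59, -0.64], [-2.13, -1.23, -1.61], [-3.74, -1.47, -2.44], [-5.45, -1.28, -3.08], [-7.12, -0.68, -3.48], [-8.66, 0.3, -3.62], [-9.13, 0.69, -3.6]]
```

```bash
python3 -m inch '.1 -.4 -.4 -.4 0 0 0; .1 -.9 -.75 -.8 0 0 0; .1 -1.55 -1.1 -1.3 0 0 0; .1 -2.3 -1.4 -1.8 0 0 0; .1 -3.1 -1.55 -2.2 0 0 0; .1 -3.9 -1.65 -2.6 0 0 0; .1 -3.9 -1.65 -2.6 0 0 0'
python3 - <<'E'
from h import *
np.set_printoptions(precision=4,suppress=True)
s=telemetry.get_state();print(s['eef_pos'],np.degrees(s['ee_rot']),s['width'],s['force'])
E
```

```text
t: 12.28
eef_pos: [0.5752, 0.0395, 0.1437]
ee_rot: [2.536, -0.004, 2.471]
force: [4.8, -5.3, -2.6]
width: 0.0173
[0.5752 0.0395 0.1437] [145.2892  -0.2413 141.6004] 0.017275178142241242 [ 4.8351 -5.2965 -2.6467]
```

```bash
python3 -m inch '.1 -.85 .2 -.3 0 0 0; .1 -1.7 .4 -.6 0 0 0; .1 -2.55 .65 -.75 0 0 0; .1 -3.4 1 -.95 0 0 0; .1 -4.2 1.5 -1.05 0 0 0; .1 -4.9 2 -1.1 0 0 0; .1 -5.3 2.3 -1.05 0 0 0; .1 -5.3 2.3 -1.05 0 0 0; .1 -5.3 2.3 -1.05 0 0 0'
python3 - <<'E'
from h import *
np.set_printoptions(precision=4,suppress=True)
s=telemetry.get_state();print(s['eef_pos'],np.degrees(s['ee_rot']),s['width'],s['force'])
w=grab_frame('wrist');t=grab_frame('scene')
cv2.imwrite('pics/w4.png',np.hstack([cv2.resize(w['pixels'],(400,300)),cv2.resize(t['pixels'][160:310,250:450],(400,300))])[:,:,::-1])
E
```

```text
t: 13.4
eef_pos: [0.5246, 0.057, 0.1317]
ee_rot: [2.54, 0.004, 2.467]
force: [16.4, -18.2, -17.2]
width: 0.0179
[0.5246 0.057  0.1317] [145.5269   0.2239 141.3224] 0.01788455693679864 [ 16.4246 -18.2149 -17.1503]
```

View pics/w4.png

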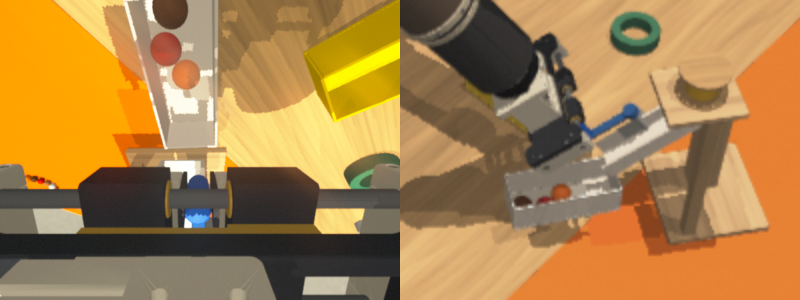

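The force jumps at the open stop and the wrist view shows all three beads in the box. Next I swing the handle back to closed.

```bash
python3 -m inch '.1 .75 -.5 .05 0 0 0; .1 1.55 -.95 .15 0 0 0; .1 2.4 -1.3 .3 0 0 0; .1 3.2 -1.6 .55 0 0 0; .1 4.05 -1.75 .85 0 0 0; .1 4.9 -1.75 1.2 0 0 0; .1 5.7 -1.7 1.6 0 0 0; .1 6.5 -1.5 2 0 0 0; .1 7.25 -1.25 2.5 0 0 0; .1 7.95 -.9 3 0 0 0; .1 7.95 -.9 3 0 0 0'
python3 -c "
from h import *
s=telemetry.get_state();print(s['eef_pos'],s['width'],s['force'])"
```

```text
t: 14.88
eef_pos: [0.6014, 0.0481, 0.1598]
ee_rot: [2.544, -0.0, 2.469]
force: [-4.8, 0.4, 0.2]
width: 0.0174
[0.6013779  0.04805956 0.15975913] 0.017447377981630548 [-4.82222809  0.36343685  0.19362252]
```

```bash
python3 -m inch '.1 .5 .4 .4 0 0 0; .1 1 .75 .8 0 0 0; .1 1.3 1.1 1.1 0 0 0; .1 1.7 1.5 1.5 0 0 0; .1 1.7 1.5 1.5 0 0 0; .1 1.7 1.5 1.5 0 0 0'
python3 - <<'E'
from h import *
np.set_printoptions(precision=4,suppress=True)
s=telemetry.get_state();print(s['eef_pos'],np.degrees(s['ee_rot']),s['width'],s['force'])
w=grab_frame('wrist');print([(d['location'],d['p']) for d in pinpoint('wrist','gate_grip')])
E
```

```text
t: 15.62
eef_pos: [0.6178, 0.0616, 0.1742]
ee_rot: [2.545, 0.001, 2.469]
force: [-2.1, -4.0, 2.5]
width: 0.0178
[0.6178 0.0616 0.1742] [145.8371   0.0446 141.4727] 0.017797529851327924 [-2.1345 -3.966   2.5234]
[([318.7, 303.8], 0.93)]
```

```bash
python3 -m inch '.1 .3 .35 .3 0 0 0; .1 .5 .6 .5 0 0 0; .1 .5 .6 .5 0 0 0; .1 .5 .6 .5 0 0 0'
python3 - <<'E'
from h import *
np.set_printoptions(precision=4,suppress=True)
s=telemetry.get_state();print(s['eef_pos'],s['width'],s['force'])
w=grab_frame('wrist');print([(d['location'],d['p']) for d in pinpoint('wrist','gate_grip')])
E
```

```text
t: 16.23
eef_pos: [0.6196, 0.064, 0.1762]
ee_rot: [2.553, -0.001, 2.469]
force: [-7.5, -14.6, -2.0]
width: 0.0175
[0.6196 0.064  0.1762] 0.017534016273000698 [ -7.4738 -14.6013  -1.9716]
[]
```

```bash
python3 -m inch '.1 0 0 0 0 0 0; .45 0 0 0 0 0 0; .45 0 0 0 0 0 0; .45 0 0 0 0 0 0; .45 0 0 0 0 0 0; .45 -.7 -.9 1.6 0 0 0; .45 -1.8 -2.2 4 0 0 0; .45 -3.6 -4.5 8 0 0 0; .45 -5.4 -6.7 12 0 0 0; .45 -7.2 -8.9 16 0 0 0; .45 -10 -13 18 0 0 0; .45 -13 -18 18 0 0 0'
python3 - <<'E'
from h import *
np.set_printoptions(precision=4,suppress=True)
s=telemetry.get_state();print(s['eef_pos'],s['width'],s['force'])
w=grab_frame('wrist');t=grab_frame('scene')
print([(d['location'],d['p'],proj(w,[.6096,.0506,.1853])) for d in pinpoint('wrist','gate_grip')])
cv2.imwrite('pics/w5.png',np.hstack([cv2.resize(w['pixels'],(400,300)),cv2.resize(t['pixels'][160:310,250:450],(400,300),interpolation=2)])[:,:,::-1])
E
```

```text
t: 17.82
eef_pos: [0.4884, -0.1172, 0.3601]
ee_rot: [2.551, 0.005, 2.471]
force: [1.1, 0.1, 0.0]
width: 0.0396
[ 0.4884 -0.1172  0.3601] 0.03958766075181741 [1.0587 0.0886 0.0147]
[([324.1, 264.5], 0.96, array([326.2414, 263.0814])), ([360.8, 201.8], 0.59, array([326.2414, 263.0814])), ([367.7, 136.9], 0.27, array([326.2414, 263.0814]))]
```

View pics/w5.png

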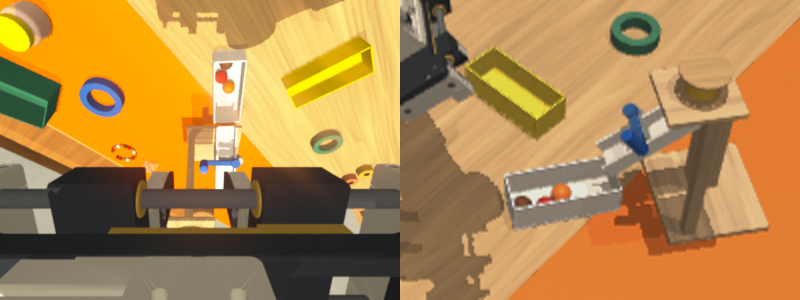

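The beads are in the box, the lip is over its end, and the handle lies square across the chute. The gripper is clear, and the coils and jar were never approached.

```bash
python3 - <<'E'
from h import *
F=grab_frame('top')
for n in('coil','jar'): print(n,[atz(F,d['location'],0).round(3).tolist() for d in pinpoint('top',n)])
print(arm.job_done(),telemetry.get_state()['t'])
E
```

```text
coil [[0.782, -0.138, 0.0], [0.388, 0.374, 0.0]]
jar [[0.726, -0.315, 0.0], [0.507, 0.027, 0.0], [0.736, 0.126, 0.0]]
the job is handed in; nothing more can be done
the job is handed in; nothing more can be done
```

The job is done and handed in, with the robot clock at about 18 s of the 64 s allowed.

- **Box:** I set the white box in line with the chute, aiming for about 20 mm of it under the lip. The pictures show it aligned, with the lip over its near end.
- **Beads:** I swung the handle to the open stop, where the wrist force rose to about 30 N. The last pictures show all three beads in the box.
- **Handle:** I swung it back until it stopped moving against a push of about 16 N, then released it. It lies square across the chute, slightly further closed than where it started. I did not measure its final angle separately.
- **Bystanders:** Estimates from the top camera put the coils and jar within about 5 to 9 mm of where they were first seen. I put that down to noise in the detection, as the arm never went near them.

No check failed. The one loose measurement was the detection networks' first triangulation of the white box: the two views' rays missed each other by about 15 mm. I gripped the box by its corners in the wrist view instead.

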